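# Shim the rocking camera mount

## Task

The camera on its four-footed plate leans onto its short red foot and rocks. Push the orange wedge along the table, thin end first, under the red foot until the foot stands on the wedge's flat and the plate sits level, then leave it there. Only push the wedge: do not lift it, do not touch or shift the camera and its plate, and leave the bottle, the lens cap and the white stand alone.

Things in the scene. Friction and masses are not known exactly. Their poses are not given: they have to be found in the camera images.
- instrument: Black camera (76 x 70 mm, top 124 mm up) with red-ringed lens on a 120 mm square, 10 mm thick aluminium plate, underside 40 mm above the soles; 2.2 kg, loose. Four feet at the plate's corners, 85 mm from its centre. Origin: plate centre at white-sole level; x along the diagonal to the short red foot, z the plate's normal: vertical when level, 0.12 rad off at the start
- short_foot (a point): lowest point of the red foot (ball-ended, 20 mm thick, 10 mm shorter than the three white feet; the plate's lug above it is red too, 14 mm radius). It is 85 mm along the instrument's x and 10 mm up its z from its origin; on the table at the start, 10 mm above it when the plate is level
- wedge: Orange wedge, 50 mm wide, 110 long, 0.12 kg, loose, thin end roughly towards the red foot. Along its x: push block 26 mm high from -52.5 to -12.5 mm, flat landing 10 mm high to +12.5 mm, then a ramp falling from 10 to 2 mm at the thin end, +57.5 mm. Origin: underside, beneath the middle of the landing; z up. With the red foot on the landing the plate is level
- wedge_heel (a point): centre of the wedge's flat vertical rear face (50 mm wide, 26 mm high), 13 mm above its underside and 52.5 mm behind its origin: the face to push on
- wedge_tip (a point): middle of the wedge's thin front edge, 57.5 mm ahead of its origin; at the start about 30 to 80 mm from the red foot's centre
- bottle: bystander: small closed amber bottle, 44 mm across, 85 mm tall, loose; origin at the centre of its underside
- lens_cap: bystander: black lens cap, a disc 54 mm across and 14 mm high, loose; origin at the centre of its underside
- stand: bystander: white plastic stand with a round top, foot 50 x 40 mm, 80 mm tall, loose; origin at the centre of its underside
Mind the look-alikes: they are no part of the job. Of the things like the wedge, leave any that is green; of the rest the smaller one is meant.

How it is judged:
At the end, for the whole second after the job is handed in: Plate level within 0.016 rad, red foot bearing (over 0.5 N) on the wedge's landing (-16 to +18 mm from its middle) and within 25 mm of where it started, wedge flat on the table, all at rest, bystanders within 15 mm of their places (angle between instrument's own z axis and vertical below 0.016 rad and contact force between wedge and instrument above 0.5 N and x of short_foot in the frame of wedge between -0.016 and 0.018 m and height (world z) of wedge below 0.003 m and distance of short_foot from where it was at the start of the episode below 0.025 m and linear speed of each of instrument, wedge below 0.01 m/s and distance of each of bottle, lens_cap, stand from where it was at the start of the episode below 0.015 m); the robot touches nothing.
It fails at once if the wedge is lifted off the table or tipped up (height (world z) of wedge above 0.008 m or angle between wedge's own z axis and vertical above 0.2 rad).
It fails at once if the robot touches the camera or its plate (contact force between any of the fingers, the arm and instrument above 1 N).
It fails at once if the camera mount is shoved more than 15 mm or lifted (distance of instrument from where it was at the start of the episode above 0.015 m or height (world z) of instrument above 0.01 m).
It fails at once if a bystander is disturbed (moved more than 15 mm) (distance of any of bottle, lens_cap, stand from where it was at the start of the episode above 0.015 m).
It also fails if it takes over 42 s, if anything falls off the work surface, if the arm or the gripper's body presses on something with over 40 N, if the wrist force passes 120 N, or if a joint passes its speed limit or range.

## Robot

A 6-joint arm with a two-finger parallel gripper is mounted at the origin on the work surface. World frame = base frame: x ahead of the robot, y to its left, z up, the work surface at z = 0. Lengths are in m, angles in rad, forces in N, time in s.
With the tool pointing down it reaches from about 0.375 to 0.825 m from the base axis. Payload 5.5 kg.
Tool frame: the origin (TCP) lies midway between the tips of the shut fingers; the grasp point (between the pads) lies behind it (env.tcp_to_grasp is the z of the grasp point in the tool frame, in m); z points along the fingers, y is the line along which they close (so a half turn about z gives the same grasp; the last joint's range is limited). The gripper opens to 85 mm and grips with 20 to 120 N. Pads are 22 mm wide; open, the fingers measure 114 mm over their backs; the gripper's body (76 mm by 85 mm) begins 54 mm behind the grasp point. The pads swing forward as they close: fully open they stand 13 mm farther back than shut.
Start: joints at [-1.176, 0.314, -0.047, 1.21, 0, 1.571], TCP at [0.231, -0.554, 0.231] pointing down, gripper open.
Joint ranges: [-2.67, 2.67], [-0.69, 1.73], [-1.03, 1.25], [-2.08, 2.16], [-1.42, 1.45], [-3.14, 3.14]. Speed limits (rad/s): [2.39, 2.39, 3.01, 3.14, 3.14, 3.14].

## Interface

Orientations are given as a unit quaternion [x, y, z, w].
In Python, from cell import env gives the robot as it stands.
- The arm moves only by the tool carry_out, never from a script. Its argument "motion" is text: rows parted by semicolons, each of 7 numbers parted by spaces: the turn, a rotation vector about the tool's x, y, z in units of 120 degrees (1.0 is 120 degrees), then the shift along the tool's x, y, z in units of 0.08 m (1.0 is 0.08 m), then the closure, from 0 (fully open) to 1 (shut). In form: ax ay az dx dy dz gripper; .... A call has 1 to 20 rows; each row is the pose to reach, as a shift and turn from the pose commanded when the call began, along the tool's axes at that moment; what a row does not reach only later rows make up. A row lasts 1/12 s, in which the tool goes at most 41.7 mm and 7.16 degrees, less where a joint would pass 70% of its speed; a pose out of reach is approached as far as the arm can. A call with a number of a shift or a turn outside -1 to 1 is refused whole. A call with a gripper value outside its range is refused whole. The fingers move at their own pace and stop on an object; "newtons" is the grip in N (left out, the last holds). Time passes only in rows, so rows that repeat a pose let the fingers close. It gives the time, the measured TCP pose, the force, the opening and the grip force at its end, in the units of the state.
- env.sense(): the state, without advancing time (a new reading comes with each control period).
- env.snapshot(name): name is "scene" or "top" or "wrist"; returns (picture, depth): 420x560x3 uint8, blue, green, red; 420x560 float32, m along the optical axis (not along the pixel's ray), 0 where there is no reading.
- env.camera_info(name): a dict with "fx", "fy", "cx", "cy" (pixels), "extrinsics" (4x4, takes a point from camera to world coordinates). Camera axes: x right, y up, looking along -z (the intrinsics and any distortion apply to the point x, -y, -z); pixel columns grow to the right and rows downward; lengths in m; the calibration is good to about 2 mm. A picture is of the moment at which its call begins: read the wrist's pose just before it. camera_info takes no time and is no camera call; for the wrist camera it gives the pose at the moment of the call.
- env.finish_job(): hands the job in; it is judged then, once.
The state is a dict: "time_s": time; "qpos": joint angles; "joint_vel": joint speeds; "joint_efforts": joint torques, N m; "position": TCP position; "eef_rot": TCP orientation; "contact_force": force on the tool from outside, world axes, zero at the start; "moment": the same for the moment, N m; "gripper_width": finger opening in m; "gripper_force": force on a finger pad.
Only numpy, scipy, OpenCV 4.12 (cv2) and the standard library are available. Lean on these libraries where they do the work, as an engineer would, in place of code of your own. Each camera call takes 0.05 s, during which the arm holds its last target. There are 200 camera calls.

## Working session

There is one attempt and no reset: what is moved stays moved. The work goes in short steps, Python scripts to look and compute and a tool call to move; the robot and the scene stay as the last step left them, time stands still between calls to the robot, and variables do not carry over. Pictures are saved under pics/ and viewed, at most 10 in all, crops included, and the job is handed in when it is done.

Besides the shell and the picture viewer there is one more tool, called after "Request:" by a JSON object that holds its "name" and its "arguments", one argument or row to a line. carry_out: Moves the arm, as the interface text tells. Its arguments: {"type":"object","properties":{"motion":{"type":"string"},"newtons":{"type":"number"}},"required":["motion"]}

```bash
mkdir -p pics; cat > h.py <<'E'
import numpy as np,cv2
from cell import env
def px(info,depth,u,v,z=None):
    # world point of pixel; from depth or on plane z
    E=np.array(info["extrinsics"]);r=np.array([(u-info["cx"])/info["fx"],-(v-info["cy"])/info["fy"],-1.])
    if z is None: d=depth[int(v),int(u)]
    else: d=(z-E[2,3])/(E[:3,:3]@r)[2]
    return E[:3,:3]@(r*d)+E[:3,3]
E
python3 - <<'E'
from h import *
for n in("top","scene"):
    p,d=env.snapshot(n);cv2.imwrite(f"pics/{n}1.png",p);np.save(f"{n}1.npy",d)
    i=env.camera_info(n);print(n,{k:(np.round(v,3).tolist()) if not isinstance(v,str) else v for k,v in i.items()})
s=env.sense();print(s["time_s"],s["position"],s["eef_rot"],env.tcp_to_grasp)
E
```

```text
top {'fx': 382.674, 'fy': 382.674, 'cx': 284.2, 'cy': 207.003, 'extrinsics': [[0.027, 0.998, -0.054, 0.522], [-0.999, 0.029, 0.034, 0.06], [0.035, 0.053, 0.998, 0.944], [0.0, 0.0, 0.0, 1.0]]}
scene {'fx': 416.701, 'fy': 416.701, 'cx': 275.239, 'cy': 206.934, 'extrinsics': [[-0.739, -0.458, 0.493, 0.988], [0.673, -0.496, 0.549, 0.523], [-0.007, 0.738, 0.675, 0.604], [0.0, 0.0, 0.0, 1.0]]}
0.1 [ 0.23059323 -0.55337575  0.23053547] [ 9.80579167e-01  1.96122250e-01 -1.54343493e-04 -7.33208579e-04] -0.0187
```

View pics/top1.png

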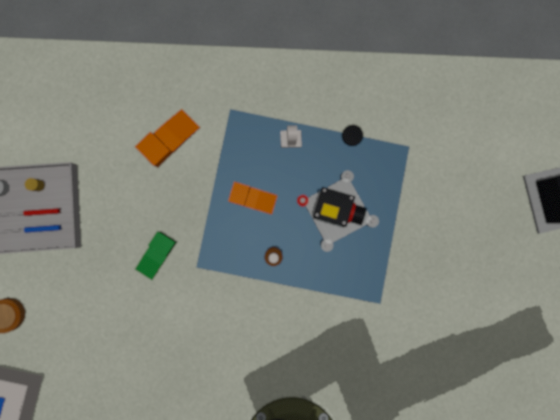

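View pics/scene1.png

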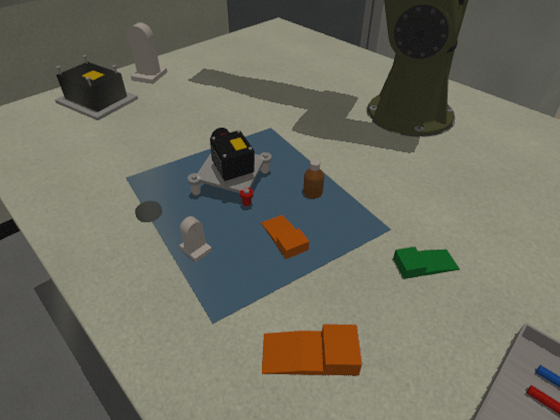

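Wedge-like things in the top view: small orange at (252,198), large orange at (168,138) and green at (156,255). The small orange one on the blue mat fits: it isn't green, it's the smaller orange one, and its thin end points at the red foot at (303,200). I'll confirm in an enlarged crop.

```bash
python3 - <<'E'
from h import *
p=cv2.imread("pics/top1.png")
cv2.imwrite("pics/crop1.png",cv2.resize(p[160:250,220:340],None,fx=6.5,fy=6.5,interpolation=cv2.INTER_CUBIC))
E
```

```text
(no output)
```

View pics/crop1.png

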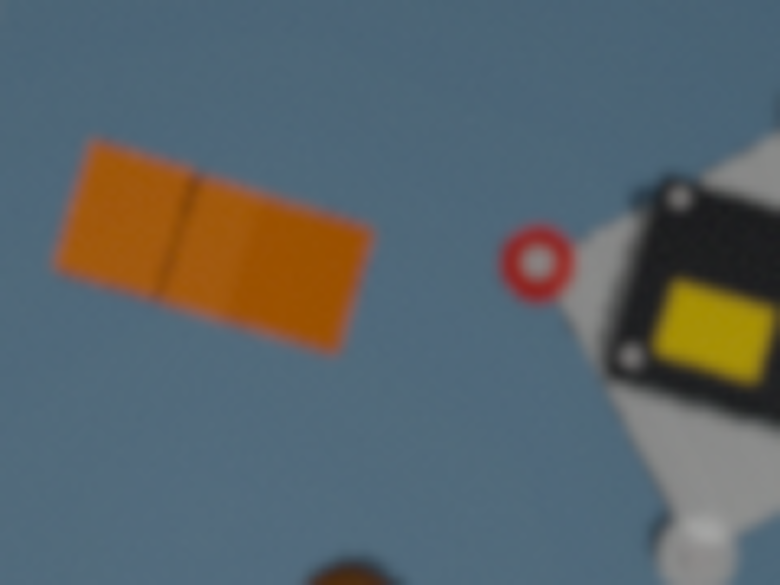

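Confirmed. In the crop the wedge's rear corners are at (95,138) and (55,268), its thin-end corners at (373,232) and (338,352), and the red lug is centred at (538,263). The thin end faces the foot, but the wedge is offset and angled.

```bash
python3 - <<'E'
from h import *
d=np.load("top1.npy");i=env.camera_info("top")
f=lambda a,b:(220+(a+.5)/6.5-.5,160+(b+.5)/6.5-.5)
r1=px(i,d,*f(95,138),.026);r2=px(i,d,*f(55,268),.026);f1=px(i,d,*f(373,232),.002);f2=px(i,d,*f(338,352),.002)
for n,q in zip("r1 r2 f1 f2".split(),(r1,r2,f1,f2)):print(n,q.round(4))
h=(r1+r2)/2;t=(f1+f2)/2;v=(t-h)[:2];print("L",np.hypot(*v),"W",np.linalg.norm(r1-r2),np.linalg.norm(f1-f2),"yaw",np.degrees(np.arctan2(v[1],v[0])),"heel",h,"tip",t)
u,w=f(538,263);print("depthlug",[px(i,d,u+a,w+b).round(3).tolist() for a,b in((0,0),(4,0),(-4,0),(0,4),(0,-4))])
L=px(i,d,u,w,.042);print("foot",L)
feet=[px(i,d,*c) for c in((327,245),(347,176),(373,221))];print(np.round(feet,4))
print("bottle",px(i,d,274,257),"stand",px(i,d,291,135),"r of heel",np.hypot(*h[:2]))
print("depth check",px(i,d,235,195),px(i,d,268,202))
E
```

```text
r1 [0.6313 0.1506 0.026 ]
r2 [0.5828 0.1637 0.026 ]
f1 [0.6016 0.0467 0.002 ]
f2 [0.5557 0.0587 0.002 ]
L 0.10824697329188368 W 0.05024075871204427 0.04747310704388373 yaw -105.22372016306066 heel [0.60708065 0.15714833 0.026     ] tip [0.57865622 0.05269997 0.002     ]
depthlug [[0.588, -0.013, 0.048], [0.589, -0.023, 0.04], [0.589, -0.004, 0.038], [0.58, -0.014, 0.037], [0.598, -0.013, 0.042]]
foot [ 0.58871998 -0.01310494  0.042     ]
[[ 0.4848 -0.0717  0.0568]
 [ 0.6476 -0.1159  0.0544]
 [ 0.5433 -0.177   0.0623]]
bottle [0.45652013 0.05063616 0.08718803] stand [0.73397617 0.01960382 0.08056509] r of heel 0.6270905103568881
depth check [0.59748261 0.14782814 0.02310027] [0.58396666 0.06826594 0.00765832]
```

Request:
{"name": "carry_out", "arguments": {
  "motion": "0 0 0 0.97 -0.93 0 1;0 0 0 0.97 -0.93 0 1;0 0 0 0.97 -0.93 0 1;0 0 0 0.97 -0.93 0 1"
}}

```text
time_s: 0.43
position: [0.2748, -0.451, 0.231]
eef_rot: [0.98, 0.198, 0.0, -0.001]
contact_force: [0.3, 0.4, -0.5]
gripper_width: 0.0385
gripper_force: 0.0
```

Request:
{"name": "carry_out", "arguments": {
  "motion": "0 0 0 0.97 -0.93 0 1;0 0 0 0.97 -0.93 0 1;0 0 0 0.97 -0.93 0 1;0 0 0 0.97 -0.93 0 1"
}}

```text
time_s: 0.77
position: [0.3176, -0.3535, 0.2312]
eef_rot: [0.98, 0.198, 0.0, -0.001]
contact_force: [0.9, -0.8, 0.6]
gripper_width: -0.0001
gripper_force: 0.0
```

Request:
{"name": "carry_out", "arguments": {
  "motion": "0 0 0 0.97 -0.93 0 1;0 0 0 0.97 -0.93 0 1;0 0 0 0.97 -0.93 0 1;0 0 0 0.97 -0.93 0 1"
}}

```text
time_s: 1.1
position: [0.3608, -0.2558, 0.2312]
eef_rot: [0.98, 0.198, 0.0, -0.001]
contact_force: [-0.4, -0.6, 0.0]
gripper_width: -0.0001
gripper_force: 0.0
```

```bash
cat >> h.py <<'E'
from scipy.spatial.transform import Rotation as R
def go(xyz,yaw):
    "print shift/turn units to bring TCP to xyz, tool x at world yaw (deg), tool down"
    s=env.sense();r=R.from_quat(s["eef_rot"]);c,n=np.cos(np.radians(yaw)),np.sin(np.radians(yaw))
    T=R.from_matrix(np.array([[c,n,0],[n,-c,0],[0,0,-1.]]))
    x=r.as_matrix()[:,0]
    print("t",round(s["time_s"],2),"pos",np.round(s["position"],4),"yaw",round(float(np.degrees(np.arctan2(x[1],x[0]))),1),"q",np.round(s["qpos"],2),"F",np.round(s["contact_force"],1))
    print("turn",np.round((r.inv()*T).as_rotvec()/np.radians(120),3),"shift",np.round(r.inv().apply(np.array(xyz)-s["position"])/.08,3))
E
python3 -c "
from h import *
go((.534,.140,.23),164.8)"
```

```text
t 1.1 pos [ 0.3608 -0.2558  0.2312] yaw 22.8 q [-0.62  0.02 -0.4   1.15  0.    2.13] F [-0.4 -0.6  0. ]
turn [ 0.000e+00 -1.000e-03 -1.183e+00] shift [ 3.914 -3.719  0.022]
```

Request:
{"name": "carry_out", "arguments": {
  "motion": "0 0 0 0.97 -0.93 0 1;0 0 0 0.97 -0.93 0 1;0 0 0 0.97 -0.93 0 1;0 0 0 0.97 -0.93 0 1"
}}

```text
time_s: 1.43
position: [0.4043, -0.1578, 0.2313]
eef_rot: [0.98, 0.198, 0.0, -0.0]
contact_force: [0.1, -0.5, -0.2]
gripper_width: 0.0001
gripper_force: 0.0
```

Request:
{"name": "carry_out", "arguments": {
  "motion": "0 0 0 0.97 -0.93 0 1;0 0 0 0.97 -0.93 0 1;0 0 0 0.97 -0.93 0 1;0 0 0 0.97 -0.93 0 1"
}}

```text
time_s: 1.77
position: [0.4478, -0.0595, 0.2312]
eef_rot: [0.98, 0.198, 0.001, -0.0]
contact_force: [0.1, -0.5, 0.1]
gripper_width: -0.0001
gripper_force: 0.0
```

Request:
{"name": "carry_out", "arguments": {
  "motion": "0 0 0 0.97 -0.93 0 1;0 0 0 0.97 -0.93 0 1;0 0 0 0.97 -0.93 0 1;0 0 0 0.97 -0.93 0 1"
}}

```text
time_s: 2.1
position: [0.4912, 0.039, 0.231]
eef_rot: [0.98, 0.197, 0.001, -0.0]
contact_force: [-0.8, 0.7, -0.4]
gripper_width: -0.0001
gripper_force: 0.0
```

Request:
{"name": "carry_out", "arguments": {
  "motion": "0 0 0 0.97 -0.93 0 1;0 0 0 0.97 -0.93 0 1;0 0 0 0.97 -0.93 0 1;0 0 0 0.97 -0.93 0 1"
}}

```text
time_s: 2.43
position: [0.5342, 0.1375, 0.2307]
eef_rot: [0.98, 0.197, 0.0, -0.0]
contact_force: [-0.8, 0.6, -0.1]
gripper_width: 0.0
gripper_force: 0.0
```

Request:
{"name": "carry_out", "arguments": {
  "motion": "0 0 -0.06 0 0 0 1;0 0 -0.12 0 0 0 1;0 0 -0.18 0 0 0 1;0 0 -0.24 0 0 0 1;0 0 -0.3 0 0 0 1;0 0 -0.36 0 0 0 1;0 0 -0.42 0 0 0 1;0 0 -0.48 0 0 0 1;0 0 -0.54 0 0 0 1;0 0 -0.6 0 0 0 1;0 0 -0.6 0 0 0 1"
}}

```text
time_s: 3.35
position: [0.532, 0.1332, 0.2311]
eef_rot: [0.678, 0.735, -0.001, 0.0]
contact_force: [0.5, 0.3, 0.6]
gripper_width: 0.0002
gripper_force: 0.0
```

Request:
{"name": "carry_out", "arguments": {
  "motion": "0 0 -0.06 0 0 0 1;0 0 -0.12 0 0 0 1;0 0 -0.18 0 0 0 1;0 0 -0.24 0 0 0 1;0 0 -0.3 0 0 0 1;0 0 -0.36 0 0 0 1;0 0 -0.42 0 0 0 1;0 0 -0.48 0 0 0 1;0 0 -0.54 0 0 0 1;0 0 -0.58 0 0 0 1;0 0 -0.58 0 0 0 1;0 0 -0.58 0 0 0 1"
}}

```text
time_s: 4.35
position: [0.532, 0.1344, 0.2312]
eef_rot: [0.14, 0.99, -0.0, -0.0]
contact_force: [-0.6, 0.4, 0.6]
gripper_width: 0.0002
gripper_force: 0.0
```

```bash
python3 - <<'E'
from h import *
i=env.camera_info("wrist");print(np.round(i["extrinsics"],3).tolist(),i["fx"])
p,d=env.snapshot("wrist");cv2.imwrite("pics/w1.png",p);np.save("w1.npy",d)
import json;json.dump({k:np.array(v).tolist() for k,v in i.items()},open("w1.json","w"),default=str)
go((.534,.140,.05),164.8)
E
```

```text
[[0.278, -0.916, -0.29, 0.458], [0.961, 0.265, 0.085, 0.155], [-0.001, -0.302, 0.953, 0.373], [0.0, 0.0, 0.0, 1.0]] 323.0238037728636
t 4.4 pos [0.532  0.1347 0.2312] yaw 163.9 q [ 0.25  0.22 -0.17  1.18 -0.    0.53] F [-0.6 -0.8 -0.5]
turn [-0.     0.    -0.007] shift [-0.006  0.072  2.266]
```

View pics/w1.png

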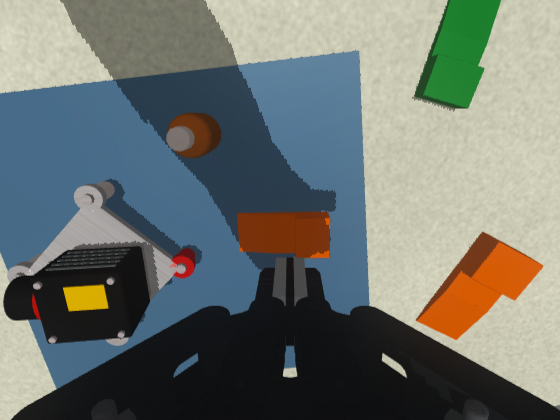

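Wrist view: the wedge's thin end is at about (238,213)-(241,251), its heel at (330,213)-(330,258), and the red lug is at about (182,266). I'll compare these with the top-view positions.

```bash
python3 - <<'E'
from h import *
import json
i=json.load(open("w1.json"));i={k:(np.array(v) if not isinstance(v,str) else v) for k,v in i.items()};d=np.load("w1.npy")
f1,f2=px(i,d,238,213,.002),px(i,d,238,250,.002);r1,r2=px(i,d,330,213,.026),px(i,d,330,258,.026)
h=(r1+r2)/2;t=(f1+f2)/2;v=(t-h)[:2]
print(f1,f2,r1,r2,"L",np.hypot(*v),np.linalg.norm(f1-f2),np.linalg.norm(r1-r2),np.degrees(np.arctan2(v[1],v[0])),h,t)
print("lug",px(i,d,182,266),px(i,d,182,266,.042), "white",px(i,d,88,197))
p=cv2.imread("pics/w1.png")
m=cv2.inRange(cv2.cvtColor(p,cv2.COLOR_BGR2HSV),(5,150,50),(18,255,255));m[:180]=0;m[280:]=0;m[:,:225]=0;m[:,360:]=0
print(cv2.minAreaRect(cv2.findNonZero(m)),cv2.boxPoints(cv2.minAreaRect(cv2.findNonZero(m))))
cv2.imwrite("pics/w1c.png",cv2.resize(p[190:290,165:345],None,fx=4.4,fy=4.4,interpolation=cv2.INTER_CUBIC))
E
```

```text
[0.55428072 0.06214844 0.002     ] [0.60035179 0.04636865 0.002     ] [0.57689884 0.16792038 0.026     ] [0.63105788 0.15443196 0.026     ] L 0.11019186229729162 0.0486985169716481 0.05581343170928224 -104.0022959526269 [0.60397836 0.16117617 0.026     ] [0.57731625 0.05425854 0.002     ]
lug [ 0.58488927 -0.00793997  0.0450584 ] [ 0.58607353 -0.00945996  0.042     ] white [ 0.48194809 -0.06711175  0.05322571]
((283.0, 234.5), (45.0, 92.0), 90.0) [[237. 212.]
 [329. 212.]
 [329. 257.]
 [237. 257.]]
```

View pics/w1c.png

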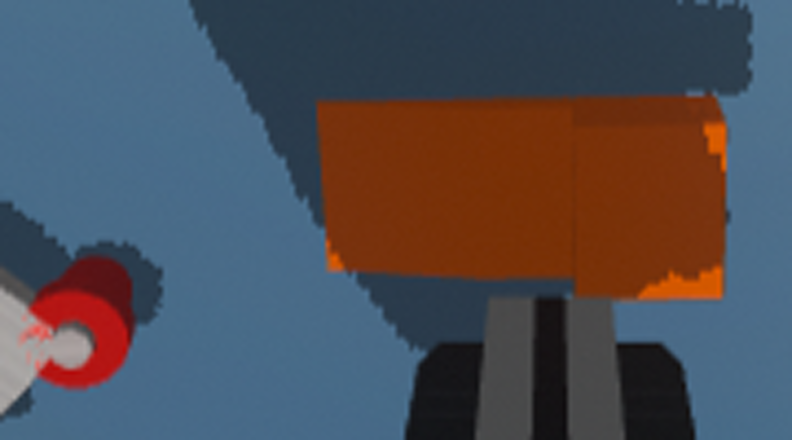

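Request:
{"name": "carry_out", "arguments": {
  "motion": "0 0 -0.007 0 0.1 0.45 1;0 0 -0.007 0 0.1 0.95 1;0 0 -0.007 0 0.1 0.95 1"
}}

```text
time_s: 4.65
position: [0.5293, 0.1419, 0.1486]
eef_rot: [0.131, 0.991, -0.002, -0.005]
contact_force: [-2.6, -0.7, -1.6]
gripper_width: -0.0002
gripper_force: 0.0
```

Request:
{"name": "carry_out", "arguments": {
  "motion": "0 0 0 0 0 0.5 1;0 0 0 0 0 0.95 1;0 0 0 0 0 0.95 1"
}}

```text
time_s: 4.9
position: [0.5299, 0.142, 0.0747]
eef_rot: [0.131, 0.991, -0.002, -0.004]
contact_force: [-2.5, 0.5, -0.3]
gripper_width: 0.0
gripper_force: 0.0
```

Request:
{"name": "carry_out", "arguments": {
  "motion": "0 0 0 0 0 0.4 1;0 0 0 0 0 0.75 1;0 0 0 0 0 0.9 1;0 0 0 0 0 0.9 1;0 0 0 0 0 0.9 1"
}}

```text
time_s: 5.32
position: [0.535, 0.1435, 0.0091]
eef_rot: [0.131, 0.991, 0.0, 0.0]
contact_force: [-0.1, -0.2, 0.5]
gripper_width: 0.0001
gripper_force: 0.0
```

```bash
python3 -c "
from h import *
go((.534,.140,.006),164.8)"
```

```text
t 5.32 pos [0.535  0.1435 0.0091] yaw 165.0 q [ 0.26  0.42 -0.45  0.7  -0.    0.52] F [-0.1 -0.2  0.5]
turn [0.    0.    0.002] shift [ 0.    -0.046  0.039]
```

Request:
{"name": "carry_out", "arguments": {
  "motion": "0 0 0 -0.1 -0.04 0.03 1;0 0 0 -0.2 -0.04 0.03 1;0 0 0 -0.27 -0.04 0.03 1;0 0 0 -0.33 -0.04 0.03 1;0 0 0 -0.38 -0.04 0.03 1;0 0 0 -0.43 -0.04 0.03 1;0 0 0 -0.48 -0.04 0.03 1;0 0 0 -0.53 -0.04 0.03 1;0 0 0 -0.58 -0.04 0.03 1;0 0 0 -0.58 -0.04 0.03 1;0 0 0 -0.58 -0.04 0.03 1"
}}

```text
time_s: 6.23
position: [0.5783, 0.1284, 0.0048]
eef_rot: [0.13, 0.992, -0.0, 0.0]
contact_force: [-0.5, -0.1, -0.2]
gripper_width: -0.0001
gripper_force: 0.0
```

```bash
python3 - <<'E'
from h import *
go((.534,.140,.006),164.8)
p,d=env.snapshot("top");w,dw=env.snapshot("scene");cv2.imwrite("pics/top2.png",p);np.save("top2.npy",d)
a=cv2.resize(p[150:240,210:330],None,fx=5,fy=5,interpolation=cv2.INTER_CUBIC)
cv2.imwrite("pics/c2.png",a)
E
```

```text
t 6.23 pos [0.5783 0.1284 0.0048] yaw 165.0 q [ 0.22  0.48 -0.36  0.73 -0.    0.48] F [-0.5 -0.1 -0.2]
turn [-0.     0.     0.002] shift [ 0.573 -0.003 -0.015]
```

View pics/c2.png

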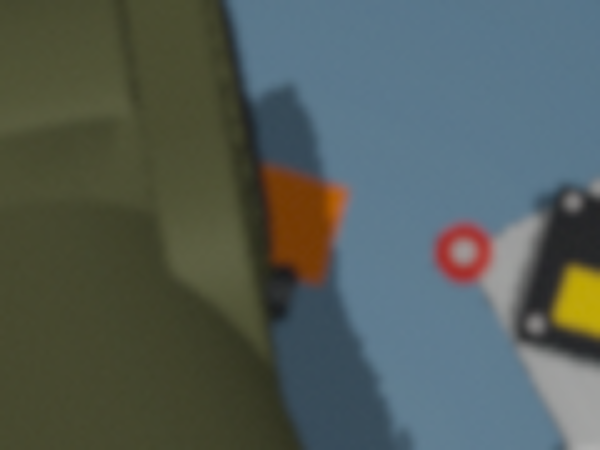

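```bash
python3 - <<'E'
from h import *
i=env.camera_info("top");f=lambda a,b:(210+(a+.5)/5-.5,150+(b+.5)/5-.5)
f1=px(i,0,*f(348,188),.002);f2=px(i,0,*f(322,285),.002);t=(f1+f2)/2;print(f1,f2,t)
lug=px(i,0,*f(464,252),.042);foot=lug-np.array([.27,.963,0])*.005
for yaw in(-104,-105,-106):
    c,s=np.cos(np.radians(yaw)),np.sin(np.radians(yaw));e=(foot-t)[:2];print(yaw,"along",e@[c,s],"lat",e@[-s,c])
E
```

```text
[0.62178491 0.04174357 0.002     ] [0.57342164 0.05322537 0.002     ] [0.59760327 0.04748447 0.002     ]
-104 along 0.06603604500290476 lat 0.006015964051473443
-105 along 0.06592099434365965 lat 0.007167535687910867
-106 along 0.06578586351094645 lat 0.00831692402354426
```

Request:
{"name": "carry_out", "arguments": {
  "motion": "0 0 0 -0.04 0 0 1;0 0 0 -0.08 0 0 1;0 0 0 -0.095 0 0 1;0 0 0 -0.095 0 0 1;0 0 0 -0.095 0 0 1;0 0 0 0.1 0 0 1;0 0 0 0.3 0 0 1;0 0 0 0.3 0 -0.3 0.76;0 0 0 0.3 0 -0.7 0.76;0 0 0 0.3 0 -0.9 0.76;0 0 0 0.3 0 -0.9 0.76"
}}

```text
time_s: 7.25
position: [0.5578, 0.1355, 0.0812]
eef_rot: [0.13, 0.992, 0.001, 0.003]
contact_force: [0.2, -0.5, 0.4]
gripper_width: 0.0204
gripper_force: 0.0
```

Request:
{"name": "carry_out", "arguments": {
  "motion": "0 0 0.06 0 0.2 0 0.76;0 0 0.12 0 0.5 0 0.76;0 0 0.18 0 0.9 0 0.76;0 0 0.24 0 0.9 0 0.76;0 0 0.3 0 0.9 0 0.76;0 0 0.36 0 0.9 0 0.76;0 0 0.42 0 0.9 0 0.76;0 0 0.48 0 0.9 0 0.76;0 0 0.54 0 0.9 0 0.76;0 0 0.6 0 0.9 0 0.76;0 0 0.66 0 0.9 0 0.76;0 0 0.72 0 0.9 0 0.76;0 0 0.75 0 0.9 0 0.76;0 0 0.75 0 0.9 0 0.76;0 0 0.75 0 0.9 0 0.76"
}}

```text
time_s: 8.5
position: [0.573, 0.2041, 0.0762]
eef_rot: [0.792, 0.61, -0.0, -0.0]
contact_force: [0.3, 0.9, -0.4]
gripper_width: 0.0203
gripper_force: 0.0
```

```bash
python3 - <<'E'
from h import *
go((.6437,.1915,.006),75)
i=env.camera_info("wrist");p,d=env.snapshot("wrist");cv2.imwrite("pics/w2.png",p);np.save("w2.npy",d)
np.savez("w2.npz",**{k:np.array(v) for k,v in i.items() if not isinstance(v,str)})
E
```

```text
t 8.5 pos [0.573  0.2041 0.0762] yaw 75.2 q [ 0.34  0.43 -0.25  0.89 -0.    2.17] F [ 0.3  0.9 -0.4]
turn [-0.     0.     0.002] shift [0.074 0.895 0.877]
```

View pics/w2.png

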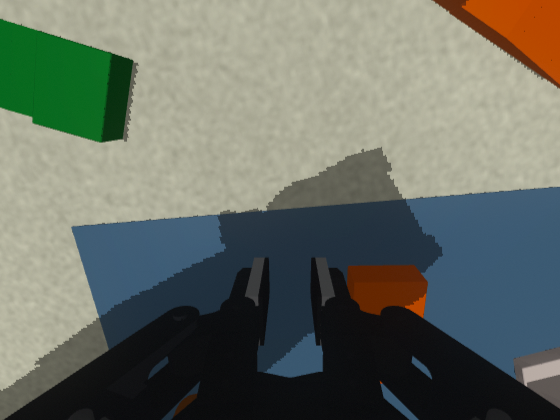

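The heel is visible: its rear face's bottom edge runs about (348,266)-(416,266) and its top edge ends at about (427,283).

```bash
python3 - <<'E'
from h import *
i=dict(np.load("w2.npz"))
a=px(i,0,348,266,0);b=px(i,0,416,265.5,0);c=px(i,0,427,283,.026);print(a,b,c,np.linalg.norm(a-b),(a+b)/2, np.degrees(np.arctan2(*(b-a)[[1,0]])))
E
```

```text
[0.60633679 0.15900363 0.        ] [6.55587637e-01 1.46366312e-01 2.77555756e-17] [0.65335766 0.14716644 0.026     ] 0.05084631681427156 [6.30962212e-01 1.52684970e-01 1.38777878e-17] -14.391100309242265
```

Request:
{"name": "carry_out", "arguments": {
  "motion": "0 0 0 0.08 0.4 0 0.76;0 0 0 0.08 0.87 0 0.76;0 0 0 0.08 0.87 0 0.76;0 0 0 0.08 0.87 0.4 0.76;0 0 0 0.08 0.87 0.75 0.76;0 0 0 0.08 0.87 0.87 0.76;0 0 0 0.08 0.87 0.89 0.76;0 0 0 0.08 0.87 0.89 0.76;0 0 0 0.08 0.87 0.89 0.76;0 0 0 0.08 0.87 0.89 0.76"
}}

```text
time_s: 9.38
position: [0.6438, 0.193, 0.0077]
eef_rot: [0.793, 0.609, 0.001, 0.001]
contact_force: [0.6, 0.5, 0.9]
gripper_width: 0.0205
gripper_force: 0.0
```

```bash
python3 -c "
from h import *
go((.6417,.1923,.006),75)"
```

```text
t 9.38 pos [0.6438 0.193  0.0077] yaw 75.1 q [ 0.29  0.6  -0.14  0.82  0.    2.12] F [0.6 0.5 0.9]
turn [ 0.001 -0.001  0.001] shift [-0.015 -0.023  0.021]
```

Request:
{"name": "carry_out", "arguments": {
  "motion": "0 0 0 -0.1 -0.02 0.02 0.76;0 0 0 -0.2 -0.02 0.02 0.76;0 0 0 -0.28 -0.02 0.02 0.76;0 0 0 -0.35 -0.02 0.02 0.76;0 0 0 -0.42 -0.02 0.02 0.76;0 0 0 -0.49 -0.02 0.02 0.76;0 0 0 -0.56 -0.02 0.02 0.76;0 0 0 -0.63 -0.02 0.02 0.76;0 0 0 -0.7 -0.02 0.02 0.76;0 0 0 -0.77 -0.02 0.02 0.76;0 0 0 -0.84 -0.02 0.02 0.76;0 0 0 -0.9 -0.02 0.02 0.76;0 0 0 -0.95 -0.02 0.02 0.76;0 0 0 -0.95 -0.02 0.02 0.76;0 0 0 -0.95 -0.02 0.02 0.76"
}}

```text
time_s: 10.63
position: [0.621, 0.119, 0.004]
eef_rot: [0.793, 0.609, -0.0, 0.0]
contact_force: [-0.3, 0.5, -0.0]
gripper_width: 0.0204
gripper_force: 0.0
```

```bash
python3 - <<'E'
from h import *
go((.6417,.1923,.006),75)
p,d=env.snapshot("scene");q,_=env.snapshot("top")
a=cv2.resize(p[120:280,170:330],(600,600),interpolation=cv2.INTER_CUBIC)[:,:400+0]
b=cv2.resize(q[150:240,250:330],(400,450),interpolation=cv2.INTER_CUBIC)
c=np.zeros((600,800,3),np.uint8);c[:,:400]=cv2.resize(p[130:250,200:280],(400,600),interpolation=cv2.INTER_CUBIC);c[:450,400:]=b
cv2.imwrite("pics/c3.png",c)
E
```

```text
t 10.63 pos [0.621 0.119 0.004] yaw 75.0 q [ 0.19  0.54 -0.25  0.77 -0.    2.02] F [-0.3  0.5 -0. ]
turn [-0.  0.  0.] shift [ 0.952  0.014 -0.025]
```

View pics/c3.png

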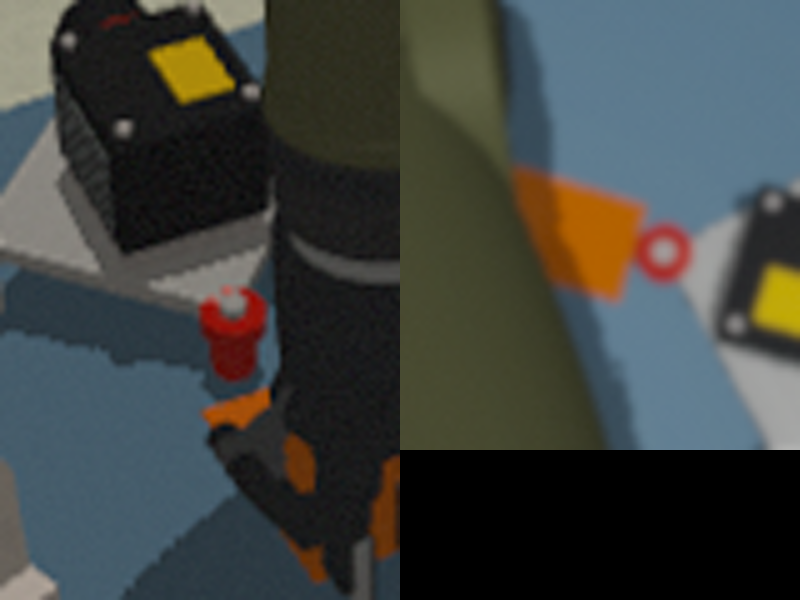

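```bash
python3 - <<'E'
from h import *
i=env.camera_info("top");f=lambda a,b:(250+(a-400+.5)/5-.5,150+(b+.5)/5-.5)
f1=px(i,0,*f(647,205),.002);f2=px(i,0,*f(622,300),.002);t=(f1+f2)/2;print(f1,f2,t,env.sense()["position"])
lug=px(i,0,*f(664,252),.042);foot=lug-np.array([.27,.963,0])*.005;print(lug)
for yaw in(-104,-105,-106):
    c,s=np.cos(np.radians(yaw)),np.sin(np.radians(yaw));e=(foot-t)[:2];print(yaw,"along",e@[c,s],"lat",e@[-s,c])
E
```

```text
[ 0.61483811 -0.00747099  0.002     ] [0.56743336 0.00371412 0.002     ] [ 0.59113573 -0.00187843  0.002     ] [0.62113598 0.11947776 0.00401629]
[ 0.58881497 -0.01323042  0.042     ]
-104 along 0.016574793166160416 lat 0.00034942331738486683
-105 along 0.016566170467125732 lat 0.0006386401254709
-106 along 0.016552501552086665 lat 0.0009276623975880657
```

Request:
{"name": "carry_out", "arguments": {
  "motion": "0 0 0 -0.05 0 0 0.76;0 0 0 -0.1 0 0 0.76;0 0 0 -0.15 0 0 0.76;0 0 0 -0.2 0 0 0.76;0 0 0 -0.24 0 0 0.76;0 0 0 -0.28 0 0 0.76;0 0 0 -0.32 0 0 0.76;0 0 0 -0.36 0 0 0.76;0 0 0 -0.4 0 0 0.76;0 0 0 -0.44 0 0 0.76;0 0 0 -0.48 0 0 0.76;0 0 0 -0.52 0 0 0.76;0 0 0 -0.55 0 0 0.76;0 0 0 -0.55 0 0 0.76;0 0 0 -0.55 0 0 0.76"
}}

```text
time_s: 11.98
position: [0.6094, 0.0759, 0.0039]
eef_rot: [0.793, 0.609, -0.001, 0.001]
contact_force: [0.5, 0.3, -0.4]
gripper_width: 0.0206
gripper_force: 0.1
```

```bash
python3 - <<'E'
from h import *
go((.6417,.1923,.006),75)
p,d=env.snapshot("scene");q,_=env.snapshot("top")
c=np.zeros((600,800,3),np.uint8);c[:,:400]=cv2.resize(p[130:250,190:270],(400,600),interpolation=cv2.INTER_CUBIC);c[:450,400:]=cv2.resize(q[150:240,250:330],(400,450),interpolation=cv2.INTER_CUBIC)
cv2.imwrite("pics/c4.png",c)
E
```

```text
t 11.98 pos [0.6094 0.0759 0.0039] yaw 75.0 q [ 0.12  0.52 -0.3   0.75 -0.    1.96] F [ 0.5  0.3 -0.4]
turn [-0.     0.001  0.   ] shift [ 1.51   0.014 -0.029]
```

View pics/c4.png

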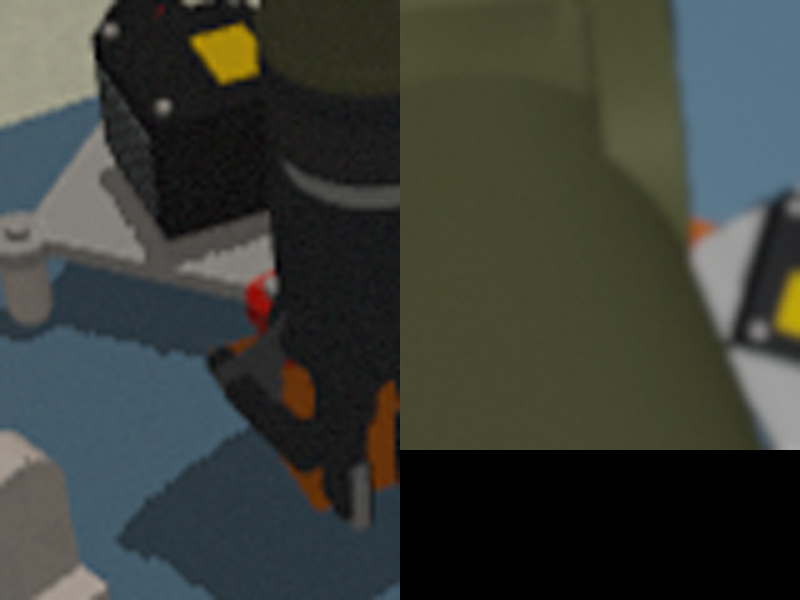

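The camera has only tilted towards level; the shift seen in the top view matches the tilt change. About 30 mm remain.

Request:
{"name": "carry_out", "arguments": {
  "motion": "0 0 0 -0.04 0 0 0.76;0 0 0 -0.08 0 0 0.76;0 0 0 -0.12 0 0 0.76;0 0 0 -0.16 0 0 0.76;0 0 0 -0.2 0 0 0.76;0 0 0 -0.24 0 0 0.76;0 0 0 -0.28 0 0 0.76;0 0 0 -0.32 0 0 0.76;0 0 0 -0.35 0 0 0.76;0 0 0 -0.38 0 0 0.76;0 0 0 -0.38 0 0 0.76;0 0 0 -0.38 0 0 0.76;0 0 0 -0.2 0 0 0.76;0 0 0 0.2 0 0 0.76;0 0 0 0.6 0 0 0.76;0 0 0 0.9 0 0 0.76;0 0 0 0.9 0 -0.4 0.76;0 0 0 0.9 0 -0.9 0.76;0 0 0 0.9 0 -0.9 0.76"
}}

```text
time_s: 13.67
position: [0.6331, 0.1485, 0.0834]
eef_rot: [0.793, 0.61, 0.004, 0.003]
contact_force: [1.3, 0.6, 1.0]
gripper_width: 0.0206
gripper_force: 0.0
```

Request:
{"name": "carry_out", "arguments": {
  "motion": "0 0 0 0.5 0 -0.3 0.76;0 0 0 0.98 0 -0.5 0.76;0 0 0 0.98 0 -0.5 0.76;0 0 0 0.98 0 -0.5 0.76"
}}

```text
time_s: 14.0
position: [0.6503, 0.2252, 0.1179]
eef_rot: [0.792, 0.61, 0.002, 0.001]
contact_force: [-0.5, -0.0, -0.2]
gripper_width: 0.0207
gripper_force: 0.0
```

```bash
python3 - <<'E'
from h import *
go((.6417,.1923,.006),75)
p,d=env.snapshot("scene");q,dq=env.snapshot("top");i=env.camera_info("top")
c=np.zeros((600,800,3),np.uint8);c[:,:400]=cv2.resize(p[150:270,200:280],(400,600),interpolation=cv2.INTER_CUBIC);c[:450,400:]=cv2.resize(q[150:240,250:330],(400,450),interpolation=cv2.INTER_CUBIC)
cv2.imwrite("pics/c5.png",c)
E
```

```text
t 14.0 pos [0.6503 0.2252 0.1179] yaw 75.2 q [ 0.33  0.53  0.02  1.05 -0.    2.16] F [-0.5 -0.  -0.2]
turn [ 0.002 -0.001  0.002] shift [-0.427 -0.005  1.398]
```

View pics/c5.png

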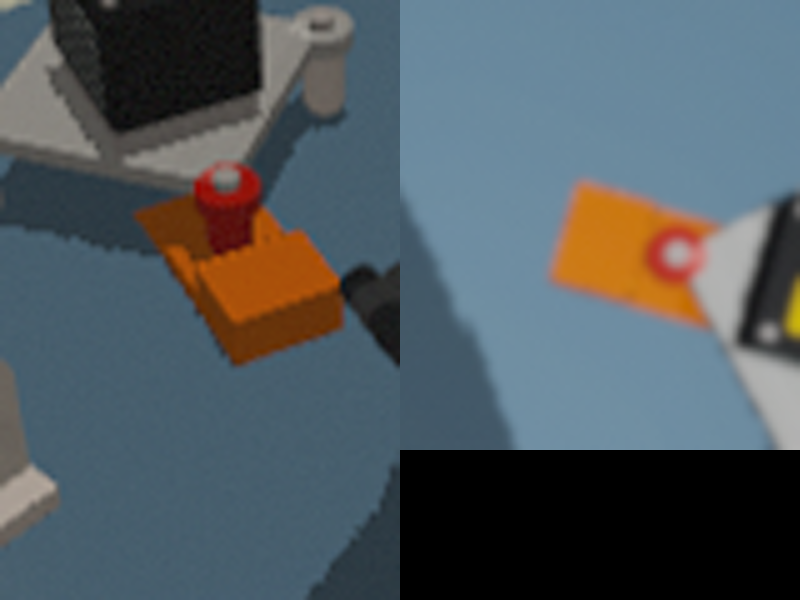

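The foot stands on the wedge: heel corners at (580,180) and (552,280), lug at (677,254). I'll check the numbers, including plate level from depth.

```bash
python3 - <<'E'
from h import *
i=env.camera_info("top");f=lambda a,b:(250+(a-400+.5)/5-.5,150+(b+.5)/5-.5)
h=(px(i,0,*f(580,180),.026)+px(i,0,*f(552,280),.026))/2;lug=px(i,0,*f(677,254),.052)
e=(lug-h)[:2];y=np.radians(-105);print(h,lug,"foot x on wedge",e@[np.cos(y),np.sin(y)]-.0525,"lat",e@[-np.sin(y),np.cos(y)])
q,d=env.snapshot("top");d0=np.load("top1.npy")
# plate plane fit: grey pixels at z .03-.07
def tilt(img,d):
    P=[]
    for v in range(165,260):
        for u in range(295,385):
            b=img[v,u].astype(int)
            if b.max()-b.min()<18 and b.min()>110 and d[v,u]>0:
                w=px(i,d,u,v)
                if .034<w[2]<.066:P.append(w)
    P=np.array(P);A=np.c_[P[:,:2],np.ones(len(P))]
    for _ in range(3):
        s=np.linalg.lstsq(A,P[:,2],rcond=None)[0];k=abs(A@s-P[:,2])<.004;A,P=A[k],P[k]
    return len(P),s
print(tilt(cv2.imread("pics/top1.png"),d0),tilt(q,d))
E
```

```text
[0.59925939 0.0329727  0.026     ] [ 0.58731562 -0.01854245  0.052     ] foot x on wedge 0.0003510912040938438 lat 0.0017963126789847348
(1182, array([-0.02974825, -0.11409359,  0.05605711])) (1196, array([ 0.0003858 , -0.00276518,  0.04993581]))
```

Foot is 0.4 mm from the landing's middle, and the plate tilt went from 0.118 to 0.003 rad. Handing in.

```bash
python3 -c "
from h import *
print(env.finish_job())"
```

```text
the job is handed in; nothing more can be done
None
```

The job is handed in: the wedge is under the red foot, about 0.4 mm from the landing's middle, the plate is level to about 0.003 rad, and the arm is backed clear; no verdict came back.

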